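Set the cast gauge's telescoping boom to the red marker and hold it

ROBOT

A 6-joint arm with a two-finger parallel gripper is mounted at the origin on a cart in front of the work surface, level with it; the furniture and walls round the work are solid. World frame = base frame: x ahead of the robot, y to its left, z up, the work surface at z = 0. Lengths are in mm, angles in rad, forces in N, time in s.
With the tool pointing down it reaches from about 275 to 750 mm from the base axis. Payload 10.2 kg.
Tool frame: the origin (TCP) lies on the centre line of the jaws, within the pads' length; the fingertips stand 19 mm ahead of it and the grasp point (between the pads) is the TCP; z points along the fingers, y is the line along which they close (so a half turn about z gives the same grasp; the last joint's range is limited). The gripper opens to 85 mm and grips with 20 to 120 N. Pads are 22 mm wide; open, the fingers measure 114 mm over their backs; the gripper's body (76 mm by 85 mm) begins 54 mm behind the grasp point. The pads swing forward as they close: fully open they stand 13 mm farther back than shut.
Start: joints at [0.966, 0.313, 1.498, -0, 1.331, -0.223], TCP at [195.624, 487.199, 250.294] pointing down, gripper open.
Joint ranges: [-2.94, 2.94], [-0.97, 2.17], [0.19, 2.56], [-1.23, 4.37], [0.02, 3.11], [-2.88, 2.88]. Speed limits (rad/s): [2.39, 2.39, 3.01, 3.14, 3.14, 3.14].

INTERFACE

Orientations are given as a unit quaternion [w, x, y, z].
In Python, from rig import sense, capture, finish_job, regions_of, mark_of gives the robot as it stands.
- The arm moves only by the tool jog_arm, never from a script. Its argument "series" is text: rows parted by semicolons, each of 7 numbers parted by spaces: the shift along the tool's x, y, z in units of 0.4 m (1.0 is 0.4 m), then the turn, a rotation vector about the tool's x, y, z in units of pi/2 rad (1.0 is pi/2 rad), then the opening, from -1 (shut) to 1 (fully open). A call has 1 to 20 rows; each row is the pose to reach, as a shift and turn from the pose commanded when the call began, along the tool's axes at that moment; what a row does not reach only later rows make up. A row lasts 1/8 s, in which the tool goes at most 62.5 mm and 10.7 degrees, less where a joint would pass 70% of its speed; a pose out of reach is approached as far as the arm can. A call with a number of a shift or a turn outside -1 to 1 is refused whole. A call with a gripper value outside its range is refused whole. The fingers move at their own pace and stop on an object; "grip_force" is the grip in N (left out, the last holds). Time passes only in rows, so rows that repeat a pose let the fingers close. It gives the time, the measured TCP pose, the force, the opening and the grip force at its end, in the units of the state.
- sense(): the state, without advancing time (a new reading comes with each control period).
- capture(name): name is "scene" or "side" or "wrist"; returns a dict with "img" (480x640x3 uint8, red, green, blue), "intrinsics" (3x3 intrinsics, pixels), "R" (3x3) and "t" (3): a world point X has camera coordinates R X + t. Camera axes: x right, y down, z forward; pixel columns grow to the right and rows downward; lengths in mm; the calibration is good to about 2 mm. A picture is of the moment at which its call begins. There is no depth.
- finish_job(): hands the job in; it is judged then, once.
Trained networks look in a picture, given as the dict that the camera call returned (one of the last four; its "shot" number tells which), for a name from the list of things; names that differ only in an ending like _2 or _b are one class to them, and where a whole thing is asked for, a point or a joint stands for the part that bears it (a point fixed in the world has none). Each returns a list of dicts, best first, with "confidence" (0 to 1); they miss things now and then, are a little off and sometimes report something else, mostly with a low value. They report only what shows in the picture. A call takes as long as a camera call.
- regions_of(label, picture): "region" (480x640 bool, what is visible of it) and "point" ([row, column] in pixels, amid what is visible of it).
- mark_of(label, picture): "point" ([row, column] in pixels: a listed point, or the origin of a listed thing).
The state is a dict: "time_s": time; "joints": joint angles; "dq": joint speeds; "tau": joint torques, N m; "eef_pos": TCP position; "ee_rot": TCP orientation; "force": force on the tool from outside, world axes, zero at the start; "wrist_torque": the same for the moment, N m; "grip_width": opening from 0.0 (shut) to 1.0 (fully open); "grip_force": force on a finger pad.
Only numpy, scipy, OpenCV 4.12 (cv2) and the standard library are available. Lean on these libraries where they do the work, as an engineer would, in place of code of your own. Each camera call takes 0.05 s, during which the arm holds its last target. There are 200 camera calls.

TASK

Take the head of the cast gauge between the fingers so that its blue lock button is squeezed fully in, swing the boom until it lies over the black centre line of the base, and draw the telescoping arm out until its black index tab is in line with the red marker on the scale. Squeeze the lock before drawing the arm out, and leave the marker, the bowl and the two small bottles where they are. Finish while still holding the head there, with the lock squeezed in, so that I can tighten the clamp.

Things in the scene. Friction and masses are not known exactly. Their poses are not given: they have to be found in the camera images.
- gauge: Fixed cast gauge: grey base plate 95 x 335 x 10 mm with a steel post carrying a swinging boom. Origin on the bench under the post's axis (the boom's pivot). The black centre line on the plate runs from the post along the body's own -y; the plate reaches from y = +40 to -295 mm. A tan stone cast 63 x 70 x 28 mm is fixed on it, centred 233 mm along the line.
- hinge (a point): Pivot of the boom: on the post's vertical axis, 105 mm above the bench, at the mid height of boom, arm and head. x axis points along the boom, from pivot to head.
- boom (a joint): Swing angle of the boom in rad: 0 = over the centre line, positive = swung clockwise seen from above (towards the gauge's own -x side); limits +-0.9. Light friction (about 0.1 Nm), stays where left. Boom: open-topped aluminium channel 30 mm wide, 24 mm high, ending 155 mm from the pivot.
- reach (a joint): Extension of the telescoping arm out of the boom in m, 0 (in) to 0.085 (out). It starts at 0. While the lock button is out, a catch locks it at notches 10 mm apart (0.5 mm play); with the button in, it slides freely against a return spring of 0.75 N (in) to 2 N (out). The index is in line with the marker when reach = marker.
- head (a point): Centre of the arm's black head, 180 mm + reach from the pivot: 36 mm long (x, along the boom outwards), 34 mm high; grip it from above across its width (y). Finger rest on its -y side 16.5 mm from the centre, blue button on its +y side 20 mm: 36.5 mm wide, 32.5 mm with the button in. A thin stylus hangs to 52 mm below the centre.
- button_face (a point): Middle of the outer face of the blue lock button (20 x 18 mm) on the +y side of the head, at the height of the head's centre.
- lock (a joint): How far the lock button is pressed in, in m: 0 = out (locked), 0.004 = fully in (released). Pressing takes 5 N to start and 8 N at full travel; it springs back. A grip of 20 to 25 N across the head presses it fully.
- marker (a joint): Position of the red marker on the scale in m, on the same scale as reach (0.035 to 0.068); set by hand, it does not move in the job.
- marker_line (a point): Line of the red marker, a 3 mm red fin on the -y wall of the boom; 45 mm + marker from the pivot, 14.5 mm above the boom's mid height. x axis along the boom, outwards.
- index (a point): End of the black index tab (3 mm thick) that stands up through the open top of the boom at the arm's inner end, 135 mm behind the head's centre, beside the red fin when in line. The scale lines along the top are 5 mm apart.
- stylus_tip (a point): Tip of the stylus under the head, 53 mm above the bench.
- mixing_bowl: Green rubber mixing bowl, 105 mm wide, 62 mm high; origin under its centre. Leave alone.
- stain_vial_1: Small brown bottle with black cap, 22 mm wide, 42 mm high; origin under its centre. Leave alone.
- stain_vial_2: Small dark bottle with black cap, 22 mm wide, 42 mm high; origin under its centre. Leave alone.

How it is judged (in metres and radians):
On the way:
1. the lock button is squeezed in (2.5 mm or more) while the arm is still in (reach under 20 mm) (value of joint lock above 0.0025 m and value of joint reach below 0.02 m), for 0.2 s.
At the end, for the whole second after the job is handed in: The index stands within 4 mm of the red marker's line, the boom within 0.05 rad of the centre line, both at rest, while the fingers still hold the head (over 4 N) with the lock button at least 2.5 mm in; bowl and bottles within 30 mm of where they stood (x of index in the frame of marker_line between -0.004 and 0.004 m and value of joint boom between -0.05 and 0.05 rad and value of joint lock above 0.0025 m and contact force between the fingers and anything else above 4 N and velocity of joint reach between -0.01 and 0.01 m/s and velocity of joint boom between -0.05 and 0.05 rad/s and distance of each of mixing_bowl, stain_vial_1, stain_vial_2 from where it was at the start of the episode below 0.03 m); the arm keeps its last pose, push and grip.
It fails at once if the red marker is pushed along the scale (velocity of joint marker above 0.05 m/s).
It fails at once if the bowl is moved over 30 mm (distance of mixing_bowl from where it was at the start of the episode above 0.03 m).
It fails at once if the brown bottle is moved over 30 mm (distance of stain_vial_1 from where it was at the start of the episode above 0.03 m).
It fails at once if the dark bottle is moved over 30 mm (distance of stain_vial_2 from where it was at the start of the episode above 0.03 m).
It also fails if it takes over 35 s, if anything falls off the work surface, if the arm or the gripper's body presses on something with over 40 N, if the wrist force passes 120 N, or if a joint passes its speed limit or range.

## Working session

There is one attempt and no reset: what is moved stays moved. The work goes in short steps, Python scripts to look and compute and a tool call to move; the robot and the scene stay as the last step left them, time stands still between calls to the robot, and variables do not carry over. Pictures are saved under pics/ and viewed, at most 10 in all, crops included, and the job is handed in when it is done.

Besides the shell and the picture viewer there is one more tool, called after "Emit:" by a JSON object that holds its "method" and its "body", one argument or row to a line. jog_arm: Moves the arm, as the interface text tells. Shifts and turns lie within -1 to 1; 1 stands for 0.4 m of shift or pi/2 rad of turn. Its arguments: {"type":"object","properties":{"series":{"type":"string"},"grip_force":{"type":"number"}},"required":["series"]}

```bash
mkdir -p pics
cat > h.py <<'E'
import numpy as np, cv2
from rig import *
def ray(p,rc):
    K,R,t=[np.array(p[k],float) for k in("intrinsics","R","t")]
    d=R.T@np.linalg.solve(K,[rc[1],rc[0],1.]); return -R.T@t,d
def at_z(p,rc,z):
    o,d=ray(p,rc); return o+d*(z-o[2])/d[2]
def proj(p,X):
    K,R,t=[np.array(p[k],float) for k in("intrinsics","R","t")]
    c=K@(R@np.array(X,float)+t); return c[:2]/c[2]
def save(p,n): cv2.imwrite(f"pics/{n}.png",p["img"][:,:,::-1])
E
cat > a.py <<'E'
from h import *
np.set_printoptions(precision=1,suppress=True)
s=sense();print(s["eef_pos"],s["ee_rot"],s["time_s"])
Z=dict(gauge=0,hinge=105,head=105,button_face=105,marker_line=119.5,index=119.5,stylus_tip=53,mixing_bowl=0,stain_vial_1=0)
for c in("scene","side","wrist"):
    p=capture(c);save(p,c+"0")
    print(c,"cam at",ray(p,(0,0))[0])
    for l,z in Z.items():
        for m in mark_of(l,p)[:2]: print(l,np.array(m["point"]),round(m["confidence"],2),at_z(p,m["point"],z))
E
python3 a.py
```

```text
[195.5 487.  249.7] [-0.   0.2  1.  -0. ] 0.0
scene cam at [-196.1 1021.8  674.8]
gauge [286.7 320. ] 0.63 [590.9  45.9   0. ]
gauge [226.4 370.1] 0.42 [ 715.3 -367.4    0. ]
hinge [246.7 320.2] 0.53 [598.1  33.8 105. ]
head [235.8 379.1] 0.69 [ 518.9 -111.5  105. ]
marker_line [285.6 320.2] 0.31 [454.2 214.7 119.5]
stylus_tip [329.4 187.7] 0.7 [630.8 430.9  53. ]
stylus_tip [252.6 382. ] 0.46 [ 516.4 -124.5   53. ]
mixing_bowl [328.4 189.1] 0.96 [702.  375.9   0. ]
stain_vial_1 [225.7 371.7] 0.61 [ 714.5 -375.4    0. ]
stain_vial_1 [237.6 394.3] 0.48 [ 606.2 -336.1    0. ]
side cam at [  417.7 -1110.7   662.1]
gauge [267.5 307.8] 0.69 [579.9  50.3   0. ]
hinge [236.  311.3] 0.62 [586.9  26.3 105. ]
head [265.9 289.7] 0.95 [ 514.7 -119.2  105. ]
button_face [268.3 297.2] 0.58 [ 530.1 -133.2  105. ]
index [231.4 304.3] 0.76 [569.1  26.3 119.5]
index [267.6 309.8] 0.7 [ 554.9 -160.5  119.5]
stylus_tip [266.3 295.9] 0.72 [538.7 -31.4  53. ]
stylus_tip [283.4 286.9] 0.62 [ 507.8 -108.6   53. ]
mixing_bowl [212.8 326.7] 0.75 [697.1 408.3   0. ]
mixing_bowl [265.  295.4] 0.53 [548.8  69.9   0. ]
stain_vial_1 [356.1 347. ] 0.78 [ 604.6 -326.     0. ]
wrist cam at [131.4 513.  374.2]
```

```bash
python3 -c "
import cv2
a=cv2.imread('pics/scene0.png')[190:340,240:440];b=cv2.imread('pics/side0.png')[190:340,220:420]
cv2.imwrite('pics/crop0.png',cv2.vconcat([cv2.resize(x,(400*1,300),interpolation=2) for x in(a,b)]) if 0 else cv2.hconcat([cv2.resize(x,(400,300),interpolation=2) for x in(a,b)]))"
```

```text
(no output)
```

View pics/scene0.png

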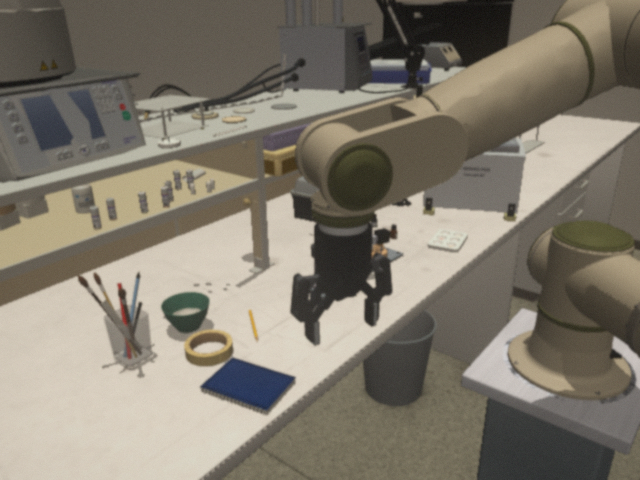

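View pics/side0.png

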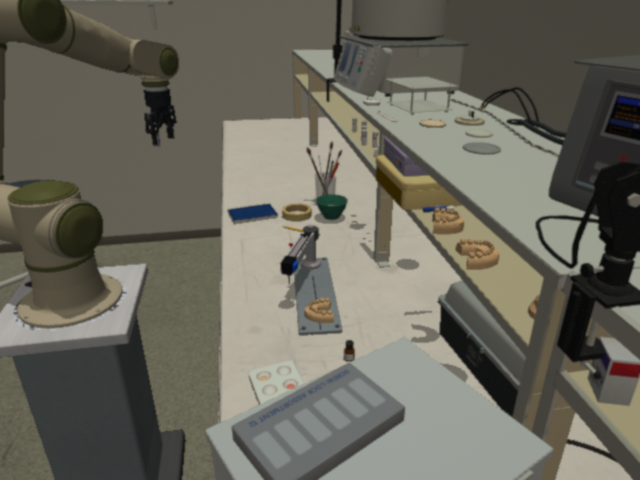

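View pics/crop0.png

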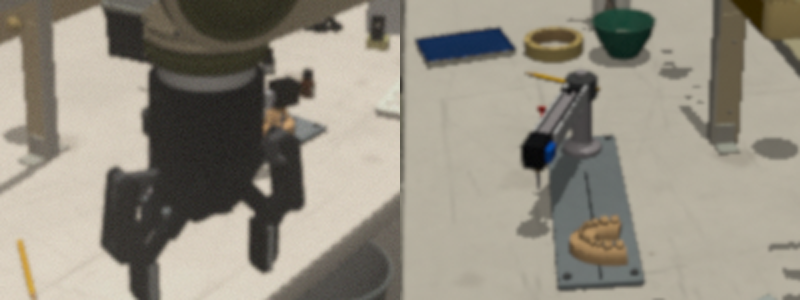

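Emit:
{"method": "jog_arm", "body": {
  "series": "-0.7 -0.54 -0.1 0 0 0.37 1;-0.7 -0.54 -0.1 0 0 0.37 1;-0.7 -0.54 -0.1 0 0 0.37 1;-0.7 -0.54 -0.1 0 0 0.37 1;-0.7 -0.54 -0.1 0 0 0.37 1;-0.7 -0.54 -0.1 0 0 0.37 1;-0.7 -0.54 -0.1 0 0 0.37 1;-0.7 -0.54 -0.1 0 0 0.37 1",
  "grip_force": 25
}}

```text
time_s: 2.5
eef_pos: [374.7, 182.8, 290.2]
ee_rot: [-0.0, 0.463, 0.886, 0.0]
force: [0.9, 0.1, 0.3]
grip_width: 1.001
grip_force: 0.0
```

```bash
cat >> h.py <<'E'
from scipy.spatial.transform import Rotation as Rn
def to(X,ang=None):
    """shift/turn for a target TCP and a world angle (deg) of tool x, tool down"""
    s=sense();w,x,y,z=s["ee_rot"];R=Rn.from_quat([x,y,z,w])
    d=R.inv().apply(np.array(X)-s["eef_pos"])/400
    r=np.zeros(3)
    if ang is not None:
        a=np.radians(ang);c,n=np.cos(a),np.sin(a)
        G=Rn.from_matrix([[c,n,0],[n,-c,0],[0,0,-1]]); r=(R.inv()*G).as_rotvec()/(np.pi/2)
    m=R.as_matrix()
    print("at",np.round(s["eef_pos"],1),"xang",np.degrees(np.arctan2(m[1,0],m[0,0])).round(2),"t",s["time_s"],"F",np.round(s["force"],1),"grip",s["grip_width"],s["grip_force"])
    print("move",np.round(d,4),np.round(r,4))
E
python3 -c "
from h import *
to([540,-130,330],90)"
```

```text
at [374.7 182.8 290.2] xang 124.83 t 2.5 F [0.9 0.1 0.3] grip 1.0007960212719176 0.0
move [-0.878  -0.1074 -0.0997] [-1.00e-04 -2.00e-04  3.87e-01]
```

Emit:
{"method": "jog_arm", "body": {
  "series": "-0.88 -0.11 -0.1 0 0 0.387 1;-0.88 -0.11 -0.1 0 0 0.387 1;-0.88 -0.11 -0.1 0 0 0.387 1;-0.88 -0.11 -0.1 0 0 0.387 1;-0.88 -0.11 -0.1 0 0 0.387 1;-0.88 -0.11 -0.1 0 0 0.387 1;-0.88 -0.11 -0.1 0 0 0.387 1;-0.88 -0.11 -0.1 0 0 0.387 1"
}}

```text
time_s: 3.5
eef_pos: [539.9, -130.0, 330.0]
ee_rot: [-0.0, 0.707, 0.708, 0.0]
force: [-0.2, 0.2, -0.5]
grip_width: 0.994
grip_force: 0.0
```

```bash
cat > b.py <<'E'
from h import *
import sys
np.set_printoptions(precision=1,suppress=True)
p=capture("wrist");save(p,"wrist1"); print(p["intrinsics"],ray(p,(0,0))[0],ray(p,(240,320))[1])
Z=dict(gauge=0,hinge=105,head=105,button_face=105,marker_line=119.5,index=119.5)
for l,z in Z.items():
    for m in mark_of(l,p)[:2]: print(l,np.array(m["point"]),round(m["confidence"],2),at_z(p,m["point"],z))
to([540,-130,330],90)
E
python3 b.py
```

```text
[[349.8   0.  315.7]
 [  0.  349.8 244.2]
 [  0.    0.    1. ]] [540.1 -60.7 454. ] [ 0.  -0.3 -1. ]
gauge [ 41.7 358.3] 0.82 [589.2  54.3   0. ]
gauge [115.8 303.2] 0.18 [524.8 -26.7   0. ]
hinge [ 10.6 371.1] 0.6 [588.1  51.9 105. ]
button_face [205. 305.] 0.69 [ 529.5 -119.   105. ]
button_face [199.8 286.9] 0.62 [ 511.4 -113.8  105. ]
marker_line [113.  303.5] 0.58 [529.1 -33.3 119.5]
index [ 50.5 331.7] 0.97 [553.7  17.2 119.5]
at [ 539.8 -131.1  330.5] xang 90.04 t 3.85 F [-0.  -0.3 -0.6] grip 0.9950012568939547 0.0
move [0. 0. 0.] [0. 0. 0.]
```

View pics/wrist1.png

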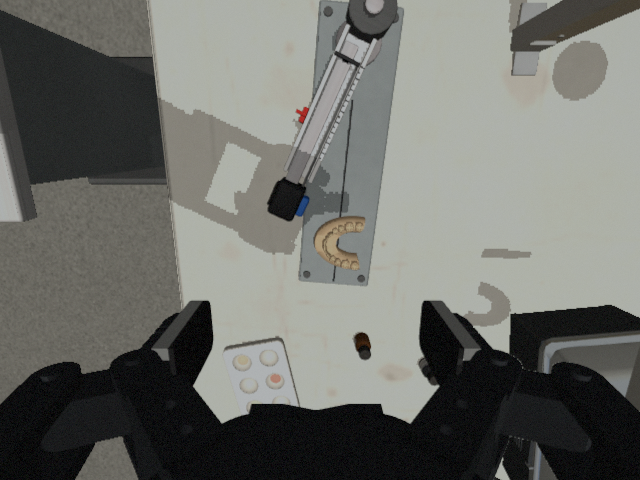

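```bash
cat > c.py <<'E'
from h import *
np.set_printoptions(precision=1,suppress=True)
p=capture("wrist")
W=lambda u,v,z:at_z(p,(v,u),z)
a,b=W(352,100,10),W(334,280,10);print("line",a,b,"ang",np.degrees(np.arctan2(*(b-a)[1::-1])))
c=[W(*q,10) for q in((299,280),(368,284),(404,10),(321,2))];print(c)
print("width",np.linalg.norm((c[0]-c[1])))
e=(b-a)/np.linalg.norm(b-a); m=(c[0]+c[1])/2; print("pivot from plate end", m-e*295)
print("head top",W(287,198,122),"red",W(303,115,119.5),"idx",W(345,59,119.5))
for z in(105,120,135):print("cap",z,W(372,8,z))
im=p["img"].astype(int);r=(im[:,:,0]>120)&(im[:,:,1]<70)&(im[:,:,2]<70)
ys,xs=np.nonzero(r[80:150,270:330]);print("redpx",xs.mean()+270,ys.mean()+80,xs.min()+270,xs.max()+270,ys.min()+80,ys.max()+80)
cv2.imwrite("pics/w1c.png",cv2.resize(im[0:230,255:415,::-1].astype(np.uint8),None,fx=2.6,fy=2.6,interpolation=2)*1)
E
python3 c.py
```

```text
line [583.3 -11.1  10. ] [ 565.6 -239.    10. ] ang -94.43507564860727
[array([ 518., -239.,   10.]), array([ 612.1, -244.8,   10. ]), array([638.2,  82. ,  10. ]), array([546. ,  89.5,  10. ])]
width 94.32192875677212
pivot from plate end [587.8  52.2  10. ]
head top [ 513.  -110.7  122. ] red [528.8 -36.2 119.5] idx [565.5   9.5 119.5]
cap 105 [589.2  52.7 105. ]
cap 120 [587.1  47.8 120. ]
cap 135 [585.   42.9 135. ]
redpx 302.20238095238096 112.44047619047619 296 308 106 120
```

View pics/w1c.png

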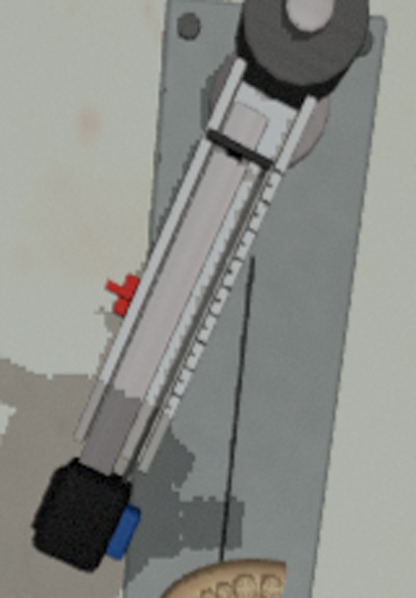

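```bash
python3 -c "
from h import *
to([513,-111.5,106],65.3)"
```

```text
at [ 539.8 -131.3  330.4] xang 90.02 t 3.9 F [ 0.3  0.4 -0. ] grip 1.0032389336051761 0.0
move [ 0.0495 -0.0672  0.5611] [2.000e-04 0.000e+00 2.747e-01]
```

Emit:
{"method": "jog_arm", "body": {
  "series": "0.047 -0.067 0.15 0 0 0.275 1;0.047 -0.067 0.3 0 0 0.275 1;0.047 -0.067 0.3 0 0 0.275 1;0.047 -0.067 0.38 0 0 0.275 1;0.047 -0.067 0.46 0 0 0.275 1;0.047 -0.067 0.52 0 0 0.275 1;0.047 -0.067 0.56 0 0 0.275 1;0.047 -0.067 0.56 0 0 0.275 1"
}}

```text
time_s: 4.9
eef_pos: [512.8, -112.7, 105.7]
ee_rot: [-0.001, 0.842, 0.539, -0.0]
force: [-0.6, 0.7, 0.2]
grip_width: 1.0
grip_force: 0.0
```

```bash
python3 -c "
from h import *
p=capture('wrist');save(p,'wrist2')
to([513,-111.5,106],65.3)"
```

```text
at [ 513.3 -112.9  106.6] xang 65.24 t 4.95 F [-1.   0.1  0.7] grip 1.0040753577037944 0.0
move [ 0.0029 -0.0021  0.0015] [ 0.0001 -0.     -0.0006]
```

View pics/wrist2.png

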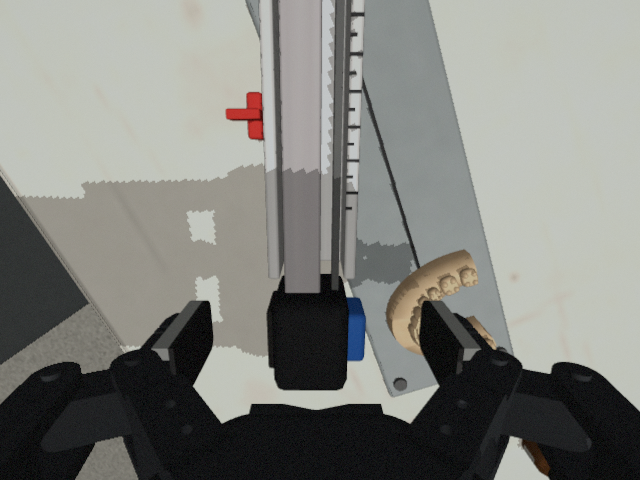

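Emit:
{"method": "jog_arm", "body": {
  "series": "0 0 0 0 0 0 -0.2;0 0 0 0 0 0 -1;0 0 0 0 0 0 -1;0 0 0 0 0 0 -1;0 0 0 0 0 0 -1;0 0 0 0 0 0 -1;0 0 0 0 0 0 -1;0 0 0 0 0 0 -1",
  "grip_force": 25
}}

```text
time_s: 5.95
eef_pos: [513.3, -113.0, 107.1]
ee_rot: [0.001, 0.842, 0.539, 0.0]
force: [-1.0, 0.8, 4.8]
grip_width: 0.374
grip_force: 29.4
```

```bash
python3 -c "
from h import *
np.set_printoptions(precision=1,suppress=True)
p=capture('wrist')
P=np.array([588,52])
X=at_z(p,(114,244),119.5);u=np.array([np.cos(np.radians(-114.7)),np.sin(np.radians(-114.7))])
print(X,'marker',u@(X[:2]-P)-45)
for l in('marker_line','head','button_face'):
  for m in mark_of(l,p)[:1]:
    X=at_z(p,m['point'],119.5 if l[0]=='m' else 105);print(l,m['point'],X,u@(X[:2]-P))
to([513,-111.5,106],65.3)"
```

```text
[526.8 -33.  119.5] marker 57.78420799838251
marker_line [113.5, 261.4] [531.6 -35.  119.5] 102.63870237159144
head [329.2, 313.6] [ 512.1 -114.5  105. ] 182.9852081061729
button_face [320.4, 357.3] [ 529.6 -118.2  105. ] 179.06505445762164
at [ 513.3 -113.   107.1] xang 65.3 t 6.15 F [-1.   0.   4.1] grip 0.3741657027362593 29.424870908260345
move [ 0. -0.  0.] [ 0.  0. -0.]
```

Emit:
{"method": "jog_arm", "body": {
  "series": "0.0004 0.0197 0 0 0 -0.0278 -1;0.0017 0.0394 0 0 0 -0.0556 -1;0.0039 0.0591 0 0 0 -0.0833 -1;0.0069 0.0786 0 0 0 -0.111 -1;0.0107 0.0979 0 0 0 -0.139 -1;0.0154 0.117 0 0 0 -0.167 -1;0.0209 0.136 0 0 0 -0.194 -1;0.0276 0.1555 0 0 0 -0.223 -1;0.0276 0.1555 0 0 0 -0.223 -1;0.0276 0.1555 0 0 0 -0.223 -1"
}}

```text
time_s: 7.4
eef_pos: [574.4, -128.9, 107.1]
ee_rot: [0.0, 0.735, 0.678, 0.0]
force: [-2.5, 1.1, 5.3]
grip_width: 0.371
grip_force: 29.7
```

```bash
python3 -c "
from h import *
u=np.array([np.cos(np.radians(-94.43)),np.sin(np.radians(-94.43))])
P=np.array([588,52]);X=P+u*(181+57.5);print(X)
to([*X,107],85.57)"
```

```text
[ 569.57800404 -185.78746827]
at [ 574.4 -128.9  107.1] xang 85.37 t 7.4 F [-2.5  1.1  5.3] grip 0.3707883719484438 29.692035913467407
move [-0.1428 -0.0005  0.0003] [ 0.0004  0.0003 -0.0022]
```

Emit:
{"method": "jog_arm", "body": {
  "series": "-0.012 0 0 0 0 -0.002 -1;-0.025 0 0 0 0 -0.002 -1;-0.04 0 0 0 0 -0.002 -1;-0.055 0 0 0 0 -0.002 -1;-0.07 0 0 0 0 -0.002 -1;-0.085 0 0 0 0 -0.002 -1;-0.1 0 0 0 0 -0.002 -1;-0.115 -0.0003 0 0 0 -0.002 -1;-0.13 -0.0005 0 0 0 -0.002 -1;-0.14 -0.0005 0 0 0 -0.002 -1;-0.14 -0.0005 0 0 0 -0.002 -1;-0.14 -0.0005 0 0 0 -0.002 -1"
}}

```text
time_s: 8.9
eef_pos: [569.7, -184.9, 107.0]
ee_rot: [0.001, 0.734, 0.679, 0.0]
force: [-0.2, 0.8, 5.3]
grip_width: 0.374
grip_force: 29.2
```

```bash
python3 -c "
from h import *
to([569.6,-185.8,107],85.57)
p=capture('wrist');save(p,'w3')
for l in('marker_line','index'):
  for m in mark_of(l,p)[:2]: print(l,m['point'],m['confidence'],at_z(p,m['point'],119.5))
cv2.imwrite('pics/w3c.png',cv2.resize(p['img'][:,200:440,::-1],None,fx=1.25,fy=1.25))"
```

```text
at [ 569.7 -184.9  107. ] xang 85.49 t 8.9 F [-0.2  0.8  5.3] grip 0.37417402186002235 29.178820252418518
move [-0.0023 -0.     -0.0001] [ 0.0007  0.0003 -0.0009]
```

View pics/w3c.png

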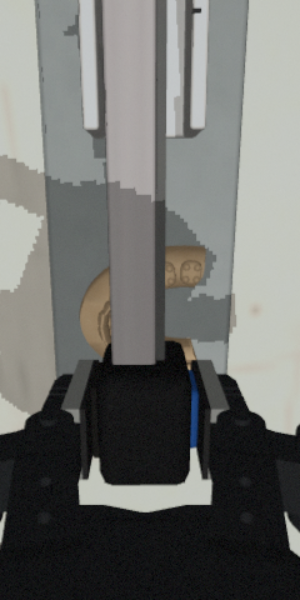

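```bash
python3 -c "
from h import *
np.set_printoptions(precision=1,suppress=True)
o=[]
u=np.array([np.cos(np.radians(-94.43)),np.sin(np.radians(-94.43))])
for c in('scene','side'):
  p=capture(c)
  q=proj(p,[580,-50,119.5]).astype(int);print(c,q)
  for l in('marker_line','index'):
    for m in mark_of(l,p)[:2]:
      X=at_z(p,m['point'],119.5);print(l,np.array(m['point']),m['confidence'],X,u@(X[:2]-[588,52]))
  s=p['img'][q[1]-35:q[1]+35,q[0]-35:q[0]+35,::-1];o.append(cv2.resize(s,(400,400),interpolation=cv2.INTER_CUBIC))
cv2.imwrite('pics/f4.png',cv2.hconcat(o))"
```

```text
scene [346 232]
marker_line [233.9 352.5] 0.47 [561.5 -52.6 119.5] 106.32764892387904
index [233.7 354. ] 0.57 [559.2 -55.9 119.5] 109.8439938679292
side [313 244]
```

View pics/f4.png

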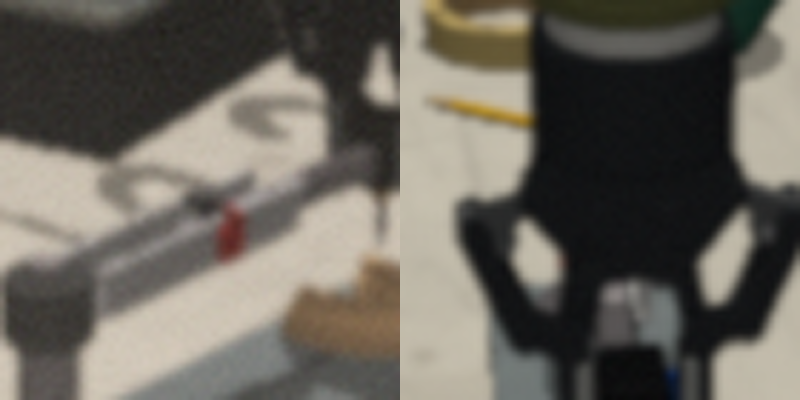

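```bash
python3 -c "
from h import *
np.set_printoptions(precision=1,suppress=True)
a=np.radians(-94.43);u=np.array([np.cos(a),np.sin(a)]);v=np.array([-u[1],u[0]])
p=capture('scene')
f=lambda s,l,z:(proj(p,[*(np.array([588,52])+u*s+v*l),z])-[311,197])*400/70
for n,s,l,z in(('fin',102.4,-17,119.5),('fintop',102.4,-17,124),('finlow',102.4,-17,100),('tabL',101.5,-12,121),('tabR',101.5,12,121),('tabR+10',111.5,12,121),('tabL+10',111.5,-12,121),('boomend',155,-15,117),('post',0,0,117)):print(n,f(s,l,z))
im=p['img'].astype(int);g=im[220:245,335:365]
print('red');print((g[:,:,0]-g[:,:,1:].max(2))[5:23,10:22]);print('gray');print(g.mean(2).astype(int)[5:20,5:26])"
```

```text
fin [229.2 212.7]
fintop [229.3 203.4]
finlow [228.8 252.8]
tabL [219.3 207.3]
tabR [178.5 193.7]
tabR+10 [193.  187.3]
tabL+10 [233.8 200.8]
boomend [300.  182.8]
post [ 44.3 278.2]
red
[[ 8 12 10 10  9 11 10 11 11  8  9 11]
 [ 8  9 10  9  8 10 10  9 10 10 10 10]
 [ 8  9 10 10  9  7  8  8  5  5  8  8]
 [ 8  9  6  6  8  7  7  6  5  6  5 10]
 [ 5  7  6  7  7  6  6  1  6  3  8  6]
 [ 6  3  4  3  8  6  7  6  7  4  8 10]
 [ 3  4  5  4  8  7 12  8 10  7  5  6]
 [ 3  1  4  3 11 22 26 21 12  8  5  6]
 [ 5  4  2  5 13 30 41 33 21 11  3  5]
 [ 4  7  5  5 13 31 48 44 35 18  5  4]
 [ 7  5  4  9 20 36 49 47 35 16  5  3]
 [ 6  6  4 12 32 47 55 45 35 14  5  4]
 [ 5  8  5 16 41 62 56 47 35 15  5  4]
 [ 6  6  7 19 41 56 53 49 38 16  6  5]
 [ 6  5  6 14 35 48 51 48 37 18  9  6]
 [ 4  5  8 15 35 44 48 45 33 14  8  6]
 [ 4  2  4 15 33 41 44 37 24 12  9 10]
 [ 2  6  7 14 26 34 30 25 19 14 10 11]]
gray
[[181 184 185 184 189 189 189 192 191 187 186 192 190 185 178 175 175 173
  174 173 177]
 [162 166 166 171 179 182 186 188 190 193 192 188 179 174 164 163 175 176
  178 178 179]
 [135 138 140 149 159 166 1
[... 430 characters left out ...]
4  89  71  63  55  57  68  74  91 114 133 142 147 144 133 122
  109 100  95]
 [132 124 105  92  86  70  56  55  67  77  88 101 121 129 129 119 108 101
   94  93  92]
 [106 104  99  99 100  88  77  85  97 100  90  82  89  97  99  93  94  93
   91  94  95]
 [ 95 100 111 123 122 114 110 112 113 113  92  70  64  71  80  89  94  91
   95  90  95]
 [ 96 106 125 137 142 135 128 125 111 103  83  67  61  71  79  89  94  91
   91  97 103]
 [107 118 138 142 141 133 117 110  98  81  71  61  62  71  85  95  94  93
  100 104 116]
 [123 130 134 129 117 108 100  93  85  72  65  58  61  79  88  94 103 106
  118 129 148]
 [126 121 114 107 101  96  97  93  85  69  66  61  68  79  96 105 118 128
  144 162 177]]
```

```bash
python3 -c "
from rig import *
print(finish_job())"
```

```text
the job is handed in; nothing more can be done
None
```

The job is handed in with the gripper holding the head and the lock squeezed in (jaws 31.8 mm apart, about 29 N); I estimate the boom is over the centre line and the index within about 2 mm of the red marker, but the hand-in returned no verdict.

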